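Seat a channel in a drilling fixture and clamp it

TASK

The short aluminium channel lies loosely in the drilling fixture. Seat it with light fingertip touches, without gripping or lifting it: first push its near long side, opposite the gap between the two side pins, until the far side rests against both of them, then push its free end until the other end meets the end pin, and only then press the toggle clamp's handle all the way down so that the rubber foot holds the channel in that place. Leave the other things on the bench alone.

Things in the scene. Friction and masses are not known exactly. Their poses are not given: they have to be found in the camera images.
- fixture: drilling fixture fixed to the bench: dark steel plate 18 mm thick, three steel pins, a drill-bush bracket and a toggle clamp. Origin on the bench (z = 0) under the place of the seated channel's centre; x away from the robot towards the side pins, y (left) along the channel towards end pin and clamp, z up. The plate covers x -56 to 72, y -45 to 170 mm. The seated channel lies at x 0, y 0, axes parallel
- side_pin_a (a point): top centre of the first side pin, 10 mm in diameter, 18 mm above the plate; fixture x 36, y -38 mm. The channel's far side at x 31 mm touches it
- side_pin_b (a point): top centre of the second side pin, of the same size; fixture x 36, y 38 mm
- end_pin (a point): top centre of the end pin, of the same size; fixture x 0, y 70 mm. The channel's end at y 65 mm touches it
- bush (a point): top centre of the steel drill bush in the bracket that bridges over the channel; fixture x 0, y 0, 66 mm above the bench. The bracket spans y -15 to 15 mm; its post stands at x 44 to 64 mm, its bridge reaches out to x -16 mm and lies 52 to 62 mm above the bench
- channel: loose aluminium U-channel, 62 mm wide (x), 130 mm long (y), 110 to 220 g, open side up: floor 4 mm thick, side walls 3 mm thick, 25 mm high. It lies on the plate 18 mm above the bench, up to 3 degrees askew, 12 to 18 mm short of the side pins and 10 to 18 mm of the end pin. Origin: centre of its underside; x towards the side pins, y towards the end pin
- side_spot (a point): middle of the near side wall's outer face (the -x face of the channel), 12 mm above its underside. First push: on this face near here, best at fixture y 0 (midway between the side pins), towards the fixture's +x; if one end lags, push nearer that end
- end_spot (a point): middle of the channel's free end (-y), on the end face of the floor, 2 mm above the underside: second spot to push, towards the fixture's +y. More than 4 mm above the underside only the side walls are there, 56 mm apart. This end overhangs the plate by 20 mm or more, also when seated, so a fingertip can reach below the plate's top here
- far_edge_a (a point): point on the outer face of the channel's far side wall (+x), 5 mm from the free end; at fixture x 31 mm when the side rests on the pins
- far_edge_b (a point): the same, 5 mm from the other end (the end at the clamp)
- stop_end (a point): middle of the channel's end at the clamp (+y), on the floor's end face; at fixture y 65 mm when it meets the end pin
- clamp_handle (a joint): angle of the toggle clamp's handle, rad: about 0 open (-0.1 to 0.1 at the start, rising about 43 degrees towards the fixture's +y), 0.75 fully down, level, at its stop. Pivot parallel to the fixture's x, at y 130 mm, 52 mm above the bench. It moves against friction (3 to 6 N at the spot to press), stays where left, and swings the clamp arm down by a linkage
- handle_spot (a point): spot to press, third: on the upper face of the handle's black grip (21 mm thick, 82 mm long), 90 mm from the pivot; it moves down on an arc and with the handle fully down lies at fixture x 0, y 220 mm, 62 mm above the bench
- clamp_arm: arm of the toggle clamp, with a spindle and a rubber foot that comes down on the channel's floor near the end pin; driven by the handle alone. Origin: its pivot, fixture y 107 mm, 60 mm above the bench. Open, it stands up to 130 mm above the bench at fixture y 35 to 115 mm, x -8 to 8 mm
- tape_measure: bystander: tape measure, 36x70x63 mm, origin at the centre of its underside
- screw_box: bystander: small white card box, 60x101x32 mm, origin at the centre of its underside
- steel_tube: bystander: offcut of steel tube standing on end, 32 mm diameter, 105 mm high, origin at the centre of its underside
- screwdriver: bystander: screwdriver, 180x25x26 mm, lying along its x axis, origin at the centre of its underside

How it is judged:
By the outcome, as a careful person would: the job done as asked, in the order asked, and still so for the second after the job is handed in, with the robot touching nothing.
It also fails if it takes over 64 s, if anything falls off the work surface, if the arm or the gripper's body presses on something with over 40 N, if the wrist force passes 120 N, or if a joint passes its speed limit or range.

ROBOT

A 6-joint arm with a two-finger parallel gripper is mounted at the origin on a cart in front of the work surface, level with it; the furniture and walls round the work are solid. World frame = base frame: x ahead of the robot, y to its left, z up, the work surface at z = 0. Lengths are in m, angles in rad, forces in N, time in s.
With the tool pointing down it reaches from about 0.375 to 0.925 m from the base axis. Payload 5.7 kg.
Tool frame: the origin (TCP) lies midway between the tips of the shut fingers; the grasp point (between the pads) lies 19 mm behind it; z points along the fingers, y is the line along which they close (so a half turn about z gives the same grasp; the last joint's range is limited). The gripper opens to 88 mm and grips with 3 to 60 N. Pads are 20 mm wide; open, the fingers measure 115 mm over their backs; the gripper's body (75 mm by 178 mm) begins 61 mm behind the grasp point.
Start: joints at [1.077, 0.359, 1.51, -0, 1.272, -0.115], TCP at [0.222, 0.557, 0.223] pointing down, gripper open.
Joint ranges: [-2.97, 2.97], [-1.01, 2.36], [0.21, 2.38], [-0.96, 4.11], [0.2, 2.71], [-2.98, 2.98]. Speed limits (rad/s): [2.39, 2.39, 3.14, 3.14, 3.14, 3.14].

INTERFACE

Orientations are given as [roll, pitch, yaw] about the fixed x, y, z axes, in that order (R = Rz(yaw) Ry(pitch) Rx(roll)).
In Python, from bench import status, capture, arm gives the robot as it stands. The module is installed in compiled form; this text tells all that it offers.
- The arm moves only by the shell command python3 -m creep 'ROWS' [OPENING]. ROWS is JSON, a list that holds one entry, the list of rows, each a list of 4 numbers: the shift along the tool's x, y, z in mm, then the turn about the tool's z in rad. A call has 1 to 5 rows; each row is the pose to reach, as a shift and turn from the pose commanded when the call began, along the tool's axes at that moment; what a row does not reach only later rows make up. A row lasts 1/8 s, in which the tool goes at most 62.5 mm and 10.7 degrees, less where a joint would pass 70% of its speed; a pose out of reach is approached as far as the arm can. A call with a gripper value outside its range is refused whole. OPENING is the closure, from 0 (fully open) to 1 (shut), set as the call begins (- or left out, the last holds). The fingers move at their own pace and stop on an object; the grip force is fixed at half the most. Time passes only in rows, so rows that repeat a pose let the fingers close. It gives the time, the measured TCP pose, the force, the opening and the grip force at its end, in the units of the state.
- status.observe(): the state, without advancing time (a new reading comes with each control period).
- capture(name): name is "scene" or "top" or "wrist"; returns a dict with "image" (384x512x3 uint8, red, green, blue), "fx", "fy", "cx", "cy" (pixels), "camera_from_world" (4x4, takes a point from world to camera coordinates). Camera axes: x right, y down, z forward; pixel columns grow to the right and rows downward; lengths in m; the calibration is good to about 2 mm. A picture is of the moment at which its call begins. There is no depth.
- arm.sign_off(): hands the job in; it is judged then, once.
The state is a dict: "clock": time; "joints": joint angles; "qd": joint speeds; "joint_efforts": joint torques, N m; "position": TCP position; "orientation": TCP orientation; "ft_force": force on the tool from outside, world axes, zero at the start; "moment": the same for the moment, N m; "opening": finger opening in m; "gripper_force": force on a finger pad.
Only numpy, scipy, OpenCV 4.12 (cv2) and the standard library are available. Lean on these libraries where they do the work, as an engineer would, in place of code of your own. Each camera call takes 0.05 s, during which the arm holds its last target. There are 200 camera calls.

## Working session

There is one attempt and no reset: what is moved stays moved. The work goes in short steps, Python scripts to look and compute and a shell command to move; the robot and the scene stay as the last step left them, time stands still between calls to the robot, and variables do not carry over. Pictures are saved under pics/ and viewed, at most 10 in all, crops included, and the job is handed in when it is done.

```bash
mkdir -p pics; python3 - <<'E'
from bench import status,capture,arm
import cv2,numpy as np,pickle
print(status.observe())
for n in("top","scene"):
    c=capture(n); pickle.dump(c,open(f"pics/{n}.pkl","wb"))
    cv2.imwrite(f"pics/{n}0.png",cv2.resize(c["image"][:,:,::-1],(800,600),interpolation=cv2.INTER_CUBIC))
    print(n,c["fx"],c["cx"],c["cy"],np.round(c["camera_from_world"],3).tolist())
E
```

```text
{'clock': 0.0, 'joints': array([ 1.07691257e+00,  3.59490369e-01,  1.51142224e+00, -1.77769835e-05,
        1.27245357e+00, -1.15068005e-01]), 'qd': array([-0.00020561, -0.00133746, -0.00070311,  0.00091773,  0.00152281,
       -0.00059328]), 'joint_efforts': array([ 1.38938023e-03, -5.15361249e+01, -2.70727712e+01,  6.77267066e-02,
        3.49137804e-02, -1.39702288e-04]), 'position': array([0.2215674 , 0.55686903, 0.22182216]), 'orientation': array([-3.13982890e+00, -1.86756616e-04,  2.76278198e+00]), 'ft_force': array([-0.48347747, -0.3012071 , -0.58168749]), 'moment': array([-0.05957941,  0.04207621, -0.00650018]), 'gripper_force': 0.0, 'opening': 0.08757699392069265}
top 393.6751476078523 255.57117020452853 195.56994928799364 [[0.006, -0.999, 0.04, 0.149], [-0.992, -0.011, -0.128, 0.535], [0.128, -0.039, -0.991, 0.923], [0.0, 0.0, 0.0, 1.0]]
scene 498.56749446018284 258.02994650456566 196.6937872636269 [[-0.865, -0.502, -0.011, 0.556], [-0.212, 0.384, -0.899, 0.147], [0.456, -0.775, -0.439, 1.038], [0.0, 0.0, 0.0, 1.0]]
```

View pics/top0.png

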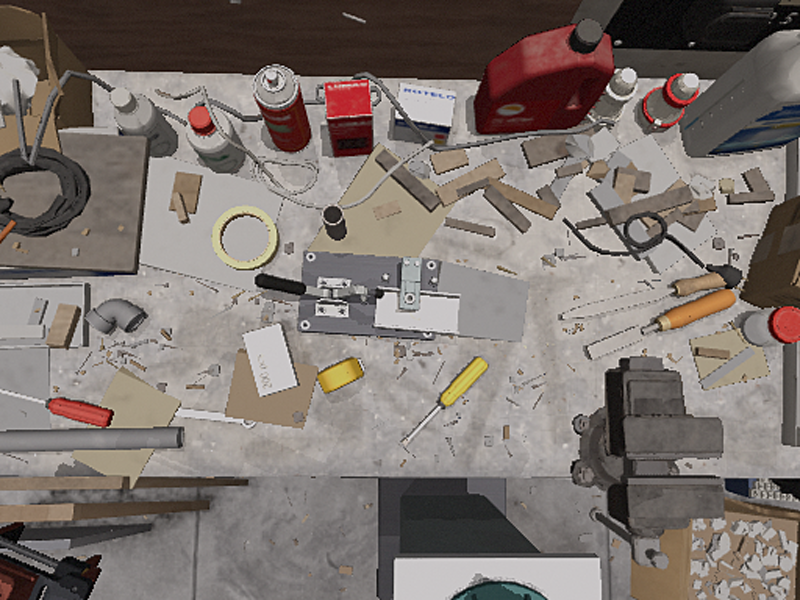

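View pics/scene0.png

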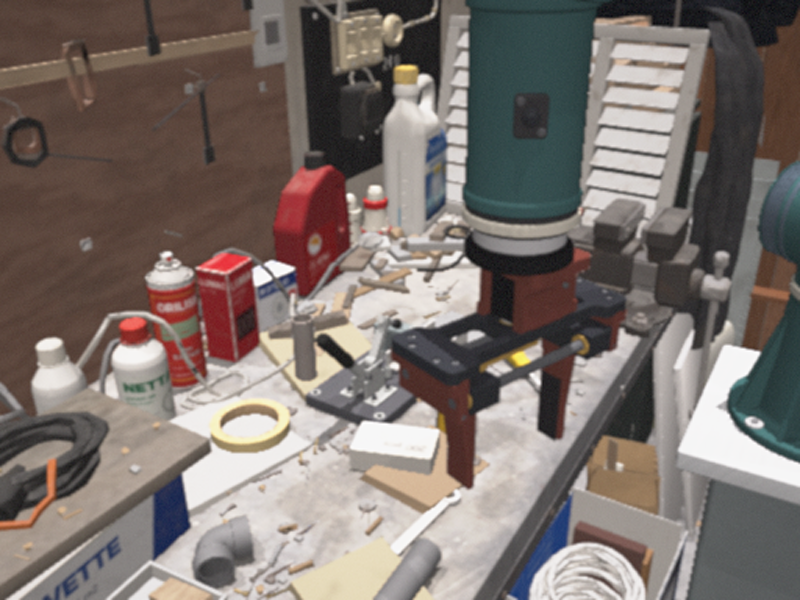

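The top view shows the fixture around (370,293) of 800x600: handle at the left (255-305, 282), the channel at (375-460, 310) and the bracket at (410,283). The screwdriver is at (445,400), the tape at (340,375), the box at (270,358) and the tube at (335,222). I'll enlarge it.

```bash
python3 - <<'E'
import cv2,pickle
c=pickle.load(open("pics/top.pkl","rb"))
cr=c["image"][150:225,155:345,::-1]
cv2.imwrite("pics/crop0.png",cv2.resize(cr,None,fx=4.2,fy=4.2,interpolation=cv2.INTER_CUBIC))
E
```

```text
(no output)
```

View pics/crop0.png

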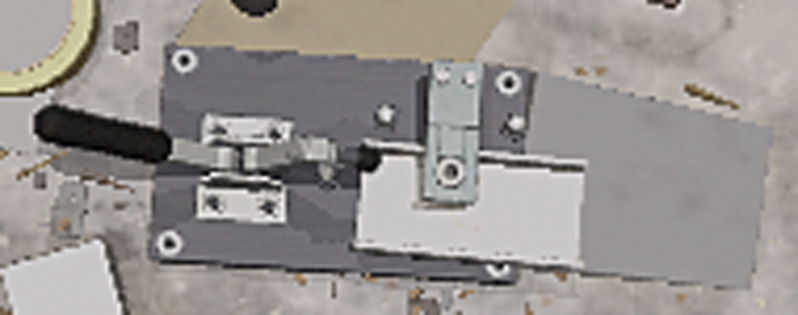

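```bash
cat > h.py <<'E'
import numpy as np,cv2,pickle
from scipy.optimize import least_squares
from bench import status,capture
def proj(c,P):
    T=c["camera_from_world"];q=np.asarray(P)@T[:3,:3].T+T[:3,3]
    return np.c_[c["fx"]*q[:,0]/q[:,2]+c["cx"],c["fy"]*q[:,1]/q[:,2]+c["cy"]]
def place(L,p):
    L=np.asarray(L,float)/1000;s,k=np.sin(p[2]),np.cos(p[2])
    return np.c_[p[0]+k*L[:,0]-s*L[:,1],p[1]+s*L[:,0]+k*L[:,1],L[:,2]]
def fit(c,L,px,p0):
    r=least_squares(lambda p:(proj(c,place(L,p))-px).ravel(),p0,loss="soft_l1")
    return r.x,(proj(c,place(L,r.x))-px).round(1)
def unplane(c,px,z):   # pixels -> world at height z
    T=c["camera_from_world"];R=T[:3,:3];o=-R.T@T[:3,3];px=np.atleast_2d(px)
    d=np.c_[(px[:,0]-c["cx"])/c["fx"],(px[:,1]-c["cy"])/c["fy"],np.ones(len(px))]@R
    return o+d*((z-o[2])/d[:,2])[:,None]
def infix(P,F):
    s,k=np.sin(F[2]),np.cos(F[2]);d=np.atleast_2d(P)[:,:2]-F[:2]
    return np.c_[k*d[:,0]+s*d[:,1],-s*d[:,0]+k*d[:,1]]*1000
E
python3 - <<'E'
from h import *
c=pickle.load(open("pics/top.pkl","rb"))
u=lambda a:np.array(a)/4.2+[155,150]
L=[[0,0,66],[36,38,36],[36,-38,36],[72,170,18],[-56,170,18],[72,-45,18],[-56,-45,18]]
F,r=fit(c,L,u([[450,171],[386,115],[515,122],[163,45],[150,262],[537,72],[517,285]]),[.5,.1,0])
print("F",F,r.tolist())
C,r=fit(c,[[31,-65,43],[-31,-65,43],[-31,65,43],[31,65,43]],u([[588,163],[583,268],[355,250],[362,143]]),[.5,.1,0])
print("C",C,r.tolist(),infix(C,F),np.degrees(C[2]-F[2]))
np.save("F.npy",F)
for n,L in dict(side=[-31,0,30],end=[0,-65,20]).items(): print(n,place([L],C))
print("handle",place([[0,130+90*np.cos(.75),52+90*np.sin(.75)+10],[0,220,62]],F))
b=[(340,375),(270,358),(335,235),(445,395)]
print(unplane(c,np.array(b)*.64,.02))
E
```

```text
F [ 0.53913348  0.13936752 -0.05306235] [[0.2, 0.5], [-0.0, -0.1], [0.5, 0.3], [0.5, 0.0], [-0.6, -0.1], [-1.9, -0.7], [0.2, -0.1]]
C [ 0.52381703  0.12587317 -0.06934853] [[0.2, -0.4], [-0.2, 0.2], [-0.2, 0.2], [0.2, -0.0]] [[-14.57917898 -14.28770972]] -0.9331292164044037
side [[0.49289155 0.12802125 0.03      ]]
end [[0.51931299 0.0610294  0.02      ]]
handle [[0.54952097 0.33494386 0.12334749]
 [0.55080172 0.35905788 0.062     ]]
[[0.42579236 0.24432354 0.02      ]
 [0.45107832 0.35226649 0.02      ]
 [0.6464622  0.25629792 0.02      ]
 [0.39617063 0.08196718 0.02      ]]
```

```bash
cat > go.py <<'E'
# usage: go.py fx fy z(mm): prints tool-axis shift and turn (yaw -> fixture-aligned) needed, and force
import sys;from h import *
from scipy.spatial.transform import Rotation as Ro
F=np.load("F.npy");s=status.observe();R=Ro.from_euler("xyz",s["orientation"]).as_matrix()
p=infix(s["position"],F)[0]
print("t",round(s["clock"],2),"fix",p.round(1),"z",round(s["position"][2]*1e3,1),"F",s["ft_force"].round(1))
if len(sys.argv)>3:
    fx,fy,z=map(float,sys.argv[1:]);t=place([[fx,fy,z]],F)[0]
    a=s["orientation"][2]-(np.pi/2+F[2])
    print("shift",(R.T@(t-s["position"])*1e3).round(1),"turn",round((a+np.pi)%(2*np.pi)-np.pi,3))
E
python3 -m creep '[[[-42,-33,0,0.138],[-84,-66,0,0.276],[-126,-99,0,0.414],[-168,-132,0,0.552],[-210,-165,0,0.69]]]' 1; python3 go.py -78 -6 150
```

```text
clock: 0.72
position: [0.3564, 0.3248, 0.2224]
orientation: [-3.141, 0.0, 2.069]
ft_force: [0.6, 0.1, -0.1]
opening: 0.0416
gripper_force: 0.0
t 0.72 fix [-192.4  175.5] z 222.4 F [ 0.6  0.1 -0.1]
shift [-214.5    2.5   72.5] turn 0.551
```

```bash
python3 -m creep '[[[-45,0,0,0.11],[-90,0,15,0.23],[-135,1,30,0.34],[-180,2,50,0.45],[-214,2,72,0.551]]]'; python3 go.py -78 -6 36; python3 - <<'E'
from h import *
for n in("wrist","top"):
    c=capture(n);pickle.dump(c,open(f"pics/{n}1.pkl","wb"))
    im=c["image"] if n=="wrist" else c["image"][140:240,190:330]
    cv2.imwrite(f"pics/{n}1.png",cv2.resize(im[:,:,::-1],(700,525) if n=="wrist" else (784,560),interpolation=cv2.INTER_CUBIC))
E
```

```text
clock: 1.35
position: [0.4616, 0.1382, 0.1501]
orientation: [3.141, 0.0, 1.517]
ft_force: [0.1, 0.9, -0.8]
opening: 0.0001
gripper_force: 0.0
t 1.35 fix [-77.4  -5.2] z 150.1 F [ 0.1  0.9 -0.8]
shift [ -0.8  -0.7 114.1] turn -0.0
```

View pics/wrist1.png

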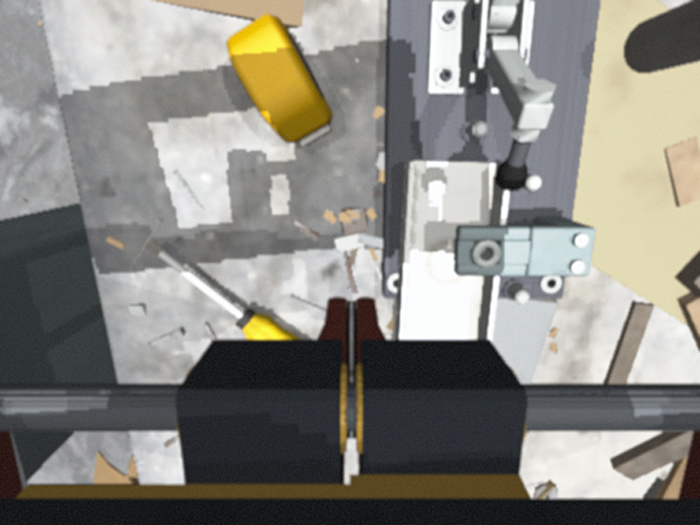

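The wrist view confirms the layout: fingertips at (350,300) are clear of the screwdriver, with the channel's near wall at x≈400 px. Descending next.

```bash
python3 -m creep '[[[-5,0,45,0],[-5,0,90,0],[-5,0,114,0],[-5,6,114,0],[-5,10,114,0]]]'; python3 go.py
python3 -m creep '[[[0,2,0,0],[0,4,0,0],[0,6,0,0],[0,8,0,0],[0,10,0,0]]]'; python3 go.py
```

```text
clock: 2.08
position: [0.4717, 0.135, 0.0377]
orientation: [3.14, -0.0, 1.523]
ft_force: [0.5, -0.3, 0.9]
opening: 0.0003
gripper_force: 0.0
t 2.08 fix [-67.1  -7.9] z 37.7 F [ 0.5 -0.3  0.9]
clock: 2.7
position: [0.4805, 0.1338, 0.0367]
orientation: [-3.141, 0.0, 1.522]
ft_force: [0.2, 0.0, 0.3]
opening: 0.0004
gripper_force: 0.0
t 2.7 fix [-58.3  -8.7] z 36.7 F [0.2 0.  0.3]
```

```bash
python3 -m creep '[[[0,1.5,0,0],[0,3,0,0],[0,4.5,0,0],[0,6,0,0],[0,7.5,0,0]]]'|grep -E "force|posi"; python3 -m creep '[[[0,1,0,0],[0,2,0,0],[0,3,0,0],[0,4,0,0],[0,5,0,0]]]'|grep -E "force|posi";python3 go.py
```

```text
position: [0.4874, 0.1334, 0.0365]
ft_force: [-1.8, 0.1, 0.2]
gripper_force: 0.6
position: [0.493, 0.1333, 0.0367]
ft_force: [-0.2, 0.5, -0.4]
gripper_force: 0.3
t 3.95 fix [-45.7  -8.5] z 36.7 F [-0.2  0.5 -0.4]
```

```bash
python3 -m creep '[[[0,1,0,0],[0,2,0,0],[0,3,0,0],[0,4,0,0],[0,5,0,0]]]'|grep -E "force|posi";python3 go.py; python3 - <<'E'
from h import *
c=capture("top");pickle.dump(c,open("pics/top2.pkl","wb"))
cv2.imwrite("pics/top2.png",cv2.resize(c["image"][150:225,200:310,::-1],(770,525),interpolation=cv2.INTER_CUBIC))
E
```

```text
position: [0.4979, 0.133, 0.0367]
ft_force: [-1.0, 0.9, 0.5]
gripper_force: 0.3
t 4.58 fix [-40.8  -8.6] z 36.7 F [-1.   0.9  0.5]
```

View pics/top2.png

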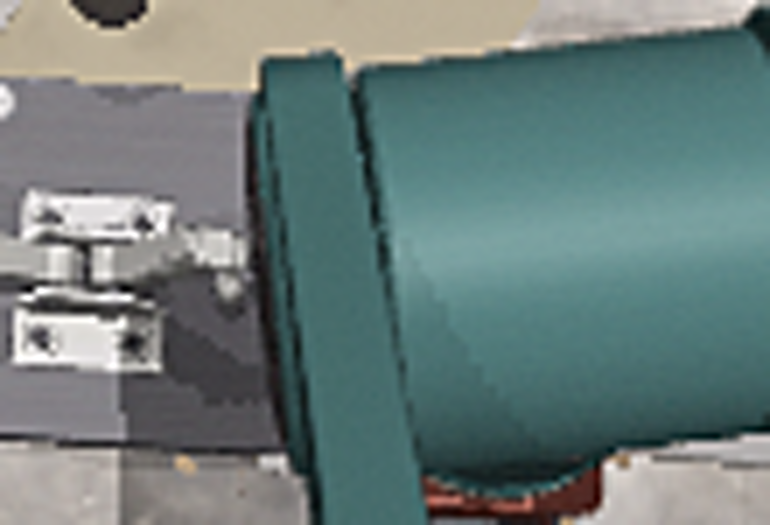

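The arm hides the channel here, so I'll go by force.

```bash
python3 -m creep '[[[0,0.7,0,0],[0,1.4,0,0],[0,2.1,0,0],[0,2.8,0,0],[0,2.8,0,0]]]'|grep -E "force|posi";python3 go.py; python3 - <<'E'
from h import *
c=capture("wrist");pickle.dump(c,open("pics/wrist2.pkl","wb"))
cv2.imwrite("pics/wrist2.png",cv2.resize(c["image"][50:250,200:470,::-1],(790,585),interpolation=cv2.INTER_CUBIC))
E
```

```text
position: [0.4996, 0.1329, 0.0365]
ft_force: [-4.9, -0.0, 2.8]
gripper_force: 2.4
t 5.25 fix [-39.1  -8.6] z 36.5 F [-4.9 -0.   2.8]
```

View pics/wrist2.png

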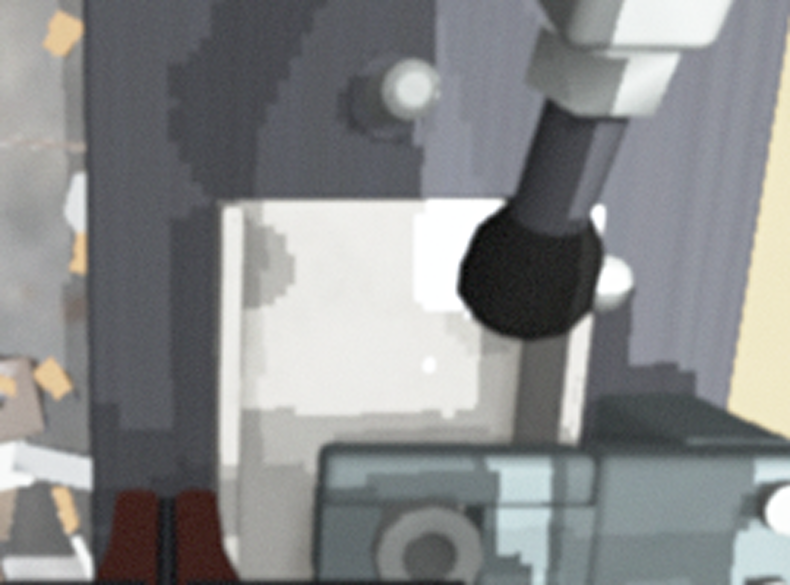

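The force rose to about 5 N against roughly 1 N while sliding. The channel's far wall at (590,400) looks in line with the side pin at (610,285). One slightly firmer push, then back off.

```bash
python3 -m creep '[[[0,0.7,0,0],[0,1.4,0,0],[0,1.4,0,0]]]'|grep -E "force|posi";python3 go.py; python3 -m creep '[[[0,-8,0,0],[0,-20,0,0],[0,-45,0,0],[0,-45,-50,0],[-45,-45,-100,0]]]'|grep force; python3 go.py -2 -110 110
```

```text
position: [0.4998, 0.1328, 0.0364]
ft_force: [-7.9, 1.6, 5.6]
gripper_force: 3.8
t 5.67 fix [-39.   -8.6] z 36.4 F [-7.9  1.6  5.6]
ft_force: [1.5, 0.1, -0.2]
gripper_force: 0.0
t 6.3 fix [-81.5 -49.5] z 134.2 F [ 1.5  0.1 -0.2]
shift [-61.1  79.   24.3] turn 0.008
```

```bash
python3 -m creep '[[[-40,10,0,0.008],[-61,40,0,0.008],[-61,79,0,0.008],[-61,79,24,0.008],[-61,79,24,0.008]]]'|grep force; python3 go.py -2 -95 14; python3 - <<'E'
from h import *
c=capture("wrist");pickle.dump(c,open("pics/wrist3.pkl","wb"))
cv2.imwrite("pics/wrist3.png",cv2.resize(c["image"][:,:,::-1],(800,600),interpolation=cv2.INTER_CUBIC))
E
```

```text
ft_force: [-0.3, -0.0, 1.0]
gripper_force: 0.0
t 6.92 fix [  -3.7 -111.3] z 107.8 F [-0.3 -0.   1. ]
shift [16.4  1.9 93.8] turn -0.004
```

View pics/wrist3.png

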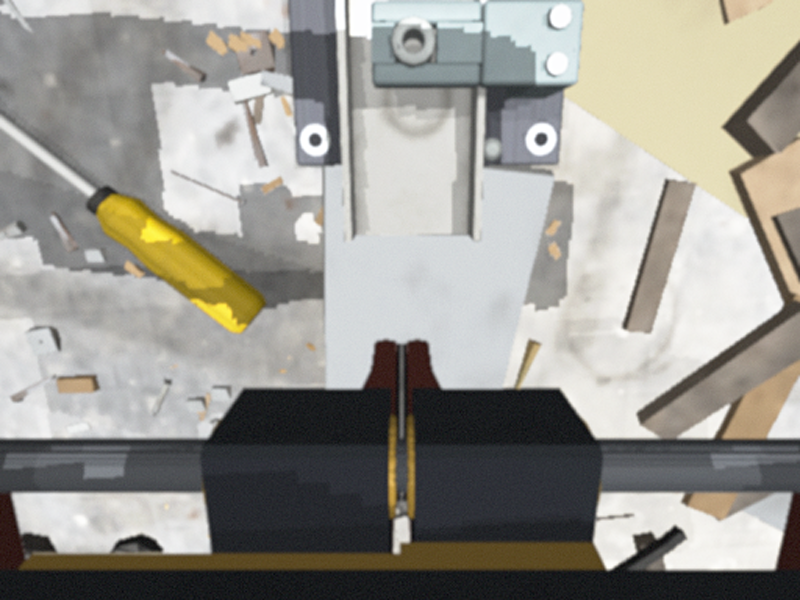

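Side pin a at (492,148) touches the far wall at (484,148), and the walls run parallel to the plate. The free end is at row 238, clear of the fingertip. Descending at fixture y -107.

```bash
python3 - <<'E'
from h import *
c=pickle.load(open("pics/wrist3.pkl","rb"));F=np.load("F.npy")
print(infix(unplane(c,np.array([[483,238],[485,92],[345,238],[341,100]])*.64,.043),F).round(1))
E
python3 -m creep '[[[3,2,45,0],[3,2,90,0],[3,2,94,0],[8,2,94,0],[8,2,94,0]]]'|grep force; python3 go.py -2 -80 14
```

```text
[[ 33.7 -73.6]
 [ 32.2 -11.6]
 [-29.  -73.3]
 [-28.8 -14.5]]
ft_force: [-0.6, -0.7, -0.3]
gripper_force: 0.0
t 7.6 fix [   1.3 -102.8] z 17.0 F [-0.6 -0.7 -0.3]
shift [22.8 -3.4  3. ] turn -0.003
```

```bash
python3 -m creep '[[[0,-1,4,0],[3,-1,4,0],[6,-1,4,0],[8,-1,4,0],[10,-1,4,0]]]'|grep force; python3 go.py
python3 -m creep '[[[1.5,0,0,0],[3,0,0,0],[4.5,0,0,0],[6,0,0,0],[7,0,0,0]]]'|grep force; python3 go.py
```

```text
ft_force: [-0.6, 0.8, 0.1]
gripper_force: 0.0
t 8.22 fix [ -1.2 -93. ] z 11.1 F [-0.6  0.8  0.1]
ft_force: [-0.1, -1.5, -0.6]
gripper_force: 0.6
t 8.85 fix [ -1.2 -86.3] z 11.1 F [-0.1 -1.5 -0.6]
```

```bash
python3 -m creep '[[[1.2,0,0,0],[2.4,0,0,0],[3.6,0,0,0],[4.8,0,0,0],[6,0,0,0]]]'|grep force; python3 go.py
python3 -m creep '[[[1,0,0,0],[2,0,0,0],[3,0,0,0],[3,0,0,0]]]'|grep force; python3 go.py
```

```text
ft_force: [-0.1, -1.3, 0.6]
gripper_force: 0.7
t 9.47 fix [ -1.2 -80.2] z 11.1 F [-0.1 -1.3  0.6]
ft_force: [-1.0, -0.8, -0.0]
gripper_force: 0.3
t 9.97 fix [ -1.1 -77.1] z 11.1 F [-1.  -0.8 -0. ]
```

```bash
python3 -m creep '[[[0.7,0,0,0],[1.4,0,0,0],[2.1,0,0,0],[2.1,0,0,0]]]'|grep ft_force; python3 go.py
python3 -m creep '[[[0.6,0,0,0],[1.2,0,0,0],[1.2,0,0,0]]]'|grep ft_force; python3 go.py
```

```text
ft_force: [-1.7, -0.3, -0.4]
t 10.47 fix [ -1.1 -75. ] z 11.1 F [-1.7 -0.3 -0.4]
ft_force: [-0.4, -0.9, -0.7]
t 10.85 fix [ -1.1 -73.9] z 11.1 F [-0.4 -0.9 -0.7]
```

```bash
python3 -m creep '[[[0.6,0,0,0],[1.2,0,0,0],[1.2,0,0,0]]]'|grep ft_force; python3 go.py
python3 -m creep '[[[0.6,0,0,0],[1.2,0,0,0],[1.2,0,0,0]]]'|grep ft_force; python3 go.py
```

```text
ft_force: [0.0, -6.1, -0.3]
t 11.22 fix [ -1.1 -73.5] z 11.1 F [ 0.  -6.1 -0.3]
ft_force: [-1.0, -10.7, 0.2]
t 11.6 fix [ -1.1 -73.2] z 11.1 F [ -1.  -10.7   0.2]
```

```bash
python3 - <<'E'
from h import *
c=capture("wrist");pickle.dump(c,open("pics/wrist4.pkl","wb"))
cv2.imwrite("pics/wrist4.png",cv2.resize(c["image"][:270,140:460,::-1],(700,590),interpolation=cv2.INTER_CUBIC))
E
```

```text
(no output)
```

View pics/wrist4.png

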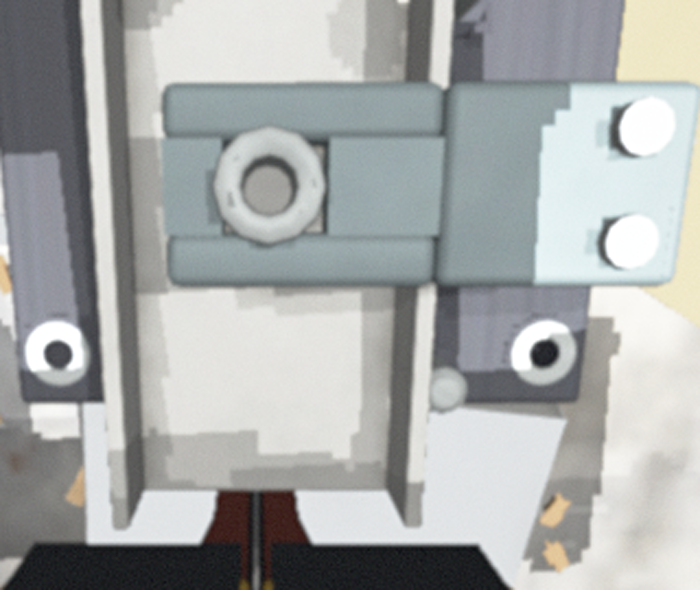

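The end push went firm at 10.7 N, so the end pin is reached. The wall still touches pin a at (447,388). I'll back off, rise and move over to the handle, then check from the top camera.

```bash
python3 -m creep '[[[-6,0,0,0],[-20,0,0,0],[-20,0,-55,0],[-20,0,-110,0],[-20,0,-160,0]]]'|grep ft_force
python3 -m creep '[[[60,0,0,0],[120,0,0,0],[180,0,0,0],[240,0,0,0],[283,0,0,0]]]'|grep ft_force;  python3 go.py 0 189 128; python3 - <<'E'
from h import *
c=capture("top");pickle.dump(c,open("pics/top5.pkl","wb"))
cv2.imwrite("pics/top5.png",cv2.resize(c["image"][150:225,200:305,::-1],(770,550),interpolation=cv2.INTER_CUBIC))
E
```

```text
ft_force: [0.7, 0.3, -0.4]
ft_force: [0.3, -1.1, -0.6]
t 12.9 fix [-1.000e-01  1.938e+02] z 171.1 F [ 0.3 -1.1 -0.6]
shift [-4.8  0.1 43.1] turn -0.003
```

View pics/top5.png

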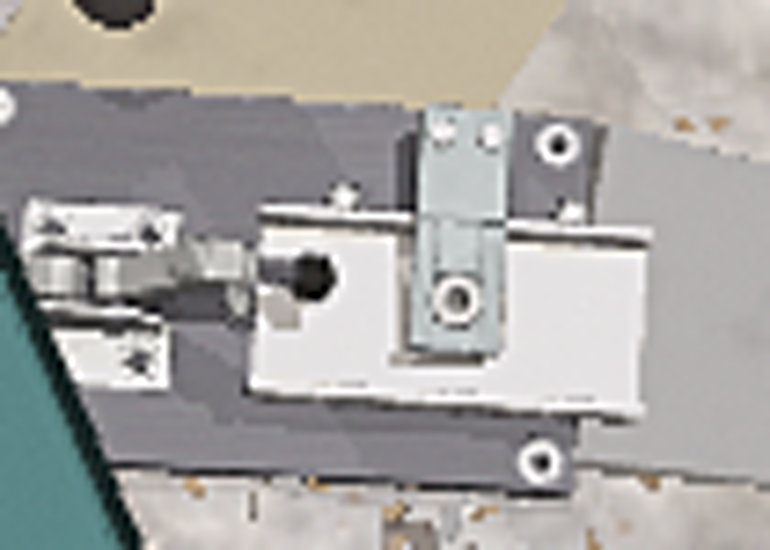

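Both side pins, (345,195) and (570,212), touch the far wall, and the channel end covers the end-pin spot near (240,300), so it is seated. Now the handle.

```bash
python3 - <<'E'
from h import *
c=pickle.load(open("pics/top5.pkl","rb"));F=np.load("F.npy")
C,r=fit(c,[[31,-65,43],[-31,-65,43],[-31,65,43],[31,65,43]],np.array([[652,233],[645,413],[245,393],[260,207]])/7.333+[200,150],[.5,.1,0])
print(infix(C,F),np.degrees(C[2]-F[2]),r.tolist())
E
python3 -m creep '[[[-5,0,15,0],[-5,0,30,0],[-5,0,36,0],[-5,0,40,0],[-5,0,44,0]]]'|grep ft_force;  python3 go.py
```

```text
[[0.31822875 0.84188851]] 0.2561844577133982 [[0.1, -0.4], [-0.1, 0.5], [0.2, 0.1], [-0.3, -0.2]]
ft_force: [0.3, -0.9, 3.8]
t 13.57 fix [  0.6 186.2] z 127.4 F [ 0.3 -0.9  3.8]
```

```bash
python3 -m creep '[[[4,0,4,0],[8,0,9,0],[12,0,14,0],[15,0,18,0],[18,0,22,0]]]'|grep ft_force;  python3 go.py; python3 -m creep '[[[2,0,4,0],[4,0,8,0],[6,0,12,0],[8,0,16,0],[9,0,20,0]]]'|grep ft_force;  python3 go.py
```

```text
ft_force: [1.8, -0.4, 2.3]
t 14.2 fix [  0.3 205. ] z 104.9 F [ 1.8 -0.4  2.3]
ft_force: [0.2, 1.7, 2.3]
t 14.82 fix [-1.000e-01  2.137e+02] z 84.8 F [0.2 1.7 2.3]
```

```bash
python3 -m creep '[[[1,0,4,0],[2,0,8,0],[3,0,12,0],[3,0,15,0],[4,0,18,0]]]'|grep ft_force;  python3 go.py; python3 -m creep '[[[0,0,1.5,0],[0,0,3,0],[0,0,4.5,0],[0,0,6,0],[0,0,6,0]]]'|grep ft_force;  python3 go.py
```

```text
ft_force: [-0.1, 0.6, 2.4]
t 15.45 fix [-1.000e-01  2.172e+02] z 66.7 F [-0.1  0.6  2.4]
ft_force: [-3.2, 0.9, 8.7]
t 16.07 fix [  0.  217.7] z 62.0 F [-3.2  0.9  8.7]
```

```bash
python3 -m creep '[[[0,0,1,0],[0,0,2,0],[0,0,2,0]]]'|grep ft_force;  python3 go.py; python3 -m creep '[[[0,0,1,0],[0,0,2,0],[0,0,2,0]]]'|grep ft_force;  python3 go.py
```

```text
ft_force: [-5.8, -1.3, 17.9]
t 16.45 fix [1.000e-01 2.178e+02] z 61.5 F [-5.8 -1.3 17.9]
ft_force: [-9.1, -1.5, 31.4]
t 16.82 fix [2.000e-01 2.178e+02] z 61.2 F [-9.1 -1.5 31.4]
```

The handle is on its stop: the force rises steeply at z≈61.5. I'll retreat straight up and verify.

```bash
python3 -m creep '[[[0,0,-6,0],[0,0,-25,0],[0,0,-70,0],[0,0,-120,0],[60,0,-120,0]]]'|grep ft_force;  python3 go.py; python3 - <<'E'
from h import *
c=capture("top");a=c["image"][150:225,155:305,::-1]
d=capture("scene")["image"][:,:,::-1][130:330,130:400]
a=cv2.resize(a,(600,300),interpolation=cv2.INTER_CUBIC);d=cv2.resize(d,(405,300),interpolation=cv2.INTER_CUBIC)
cv2.imwrite("pics/fin.png",np.vstack([a,cv2.copyMakeBorder(d,0,0,0,195,0)]))
E
```

```text
ft_force: [0.0, 0.1, 0.2]
t 17.45 fix [  3.7 276.4] z 183.0 F [0.  0.1 0.2]
```

View pics/fin.png

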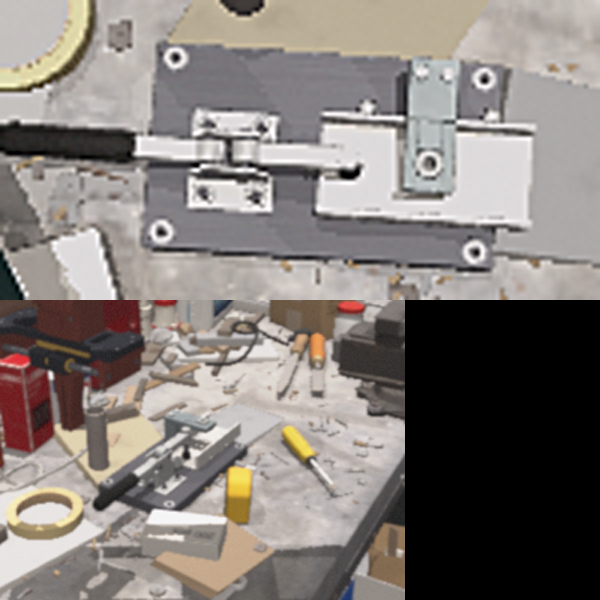

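The handle is level, the foot is down on the channel at (350,172), both side pins touch the wall, and the bystanders are where they were.

```bash
python3 -c "
from bench import arm;print(arm.sign_off())"
```

```text
the job is handed in; nothing more can be done
None
```

The job is handed in: the channel was pushed against both side pins, then the end pin, and the toggle clamp is fully down on it; it took about 17.5 s of the 64 s, and nothing else on the bench was moved.

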